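# Roll the tube cradle's thumbwheel until its gap closes to the gauge mark

### The job

Set the tube cradle for the next tube size: with a fingertip on top, roll its knurled thumbwheel until the gap between the blue jaws has closed so far that the red pointer lines up with the green gauge mark, then take the finger away. Move the jaw only by the wheel and do not touch the jaw itself; press without forcing the wheel, and leave the two tubes and the jar where they stand.

Things in the scene. Friction and masses are not known exactly. Their poses are not given: they have to be found in the camera images.
- cradle: Fixed foot plate of the tube cradle, 140 x 235 x 8 mm. Origin: centre of its underside; z up; +y is the closing direction (from wheel to fixed jaw), x across. All in mm: wheel axle at y = -60; white cheeks beside the wheel x = +-17 to +-23, y = -94 to -26, tops 78 high; fixed blue jaw x = -51 to 23, face at y = 90, top 74 high; white gauge rail x = 50 to 70, y = -2 to 112, top 34 high.
- wheel: Knurled thumbwheel, 56 mm in diameter, 28 mm wide. Origin: its centre on the axle, which lies along the cradle's x. It turns 5.5 rad in all. Rolling the top of the rim towards the cradle's +y (the jaws) closes the gap: 28 mm of rim travel move the jaw 10 mm the same way. 1 N at the rim turns it; a finger pressing a few newtons drives it by friction. It stays where left and can be rolled back.
- wheel_top (a point): Topmost point of the wheel's rim, middle of its width, 28 mm above the axle, 92 mm above the bench at rest; the wheel stands 14 mm proud of the cheeks. The cradle's head (aluminium plate, cheeks, wheel, both jaws) stands on soft feet: pressed from above it sinks, level, up to 5 mm (2 to 3 N to start, 1.5 N more per mm, then a hard stop) and rises again.
- jaw: The moving blue jaw, 75 x 18 x 44 mm, between wheel and fixed jaw, top 74 mm above the bench. Origin: in the plane of its face that looks to +y, 28 mm above the bench, on the cradle's middle line; its back is 18 mm towards -y. The gap is 58 to 70 mm at the start. Not to be touched.
- pointer (a point): Middle of the top, at the free end, of the red pointer bar (26 x 5 x 4 mm, along x) fixed to the moving jaw, 38 mm above the bench. The pointer's middle line is 2 mm behind the jaw's face; its end stops about 2 mm short of the green mark.
- mark: Green gauge mark on the rail beside the pointer: a bar 18 x 5 x 4 mm along x, fixed for the run. Origin: middle of its end near the pointer, 34 mm above the bench; axes as the cradle's. The setting is right when the middle lines of pointer and mark are one line (the pointer's y in this frame is 0). At the start the pointer is 18 to 48 mm towards -y.
- tube_blue: Self-standing clear sample tube with a blue cap, 34 mm in diameter at the cap, 113 mm tall, 60 g, loose. Origin: centre of the underside. A bystander.
- tube_white: The same tube with a white cap. A bystander.
- jar: Loose jar, 56 mm in diameter, 75 mm tall, 180 g. Origin: centre of the underside. A bystander.

How it is judged:
By the outcome, as a careful person would: the job done as asked, in the order asked, and still so for the second after the job is handed in, with the robot touching nothing.
It also fails if it takes over 51 s, if anything falls off the work surface, if the arm or the gripper's body presses on something with over 40 N, if the wrist force passes 120 N, or if a joint passes its speed limit or range.

### The arm

A 6-joint arm with a two-finger parallel gripper is mounted at the origin on the work surface. World frame = base frame: x ahead of the robot, y to its left, z up, the work surface at z = 0. Lengths are in m, angles in rad, forces in N, time in s.
With the tool pointing down it reaches from about 0.3 to 0.775 m from the base axis. Payload 14.6 kg.
Tool frame: the origin (TCP) lies on the centre line of the jaws, within the pads' length; the fingertips stand 19 mm ahead of it and the grasp point (between the pads) is the TCP; y points along the fingers, x is the direction in which the jaws open and shut, and the axes are right-handed (so a half turn about y gives the same grasp; the last joint's range is limited). The gripper opens to 94 mm and grips with 3 to 60 N. Pads are 16 mm wide; open, the fingers measure 119 mm over their backs; the gripper's body (75 mm by 177 mm) begins 78 mm behind the grasp point.
Start: joints at [-1.359, 0.3, 1.521, -0, 1.321, -0.067], TCP at [0.151, -0.529, 0.224] pointing down, gripper open.
Joint ranges: [-3.03, 3.03], [-0.79, 2.21], [0.23, 2.52], [-1.04, 4.18], [0, 3.07], [-2.55, 2.55]. Speed limits (rad/s): [2.22, 2.22, 2.57, 3.14, 3.14, 3.14].

### API

Orientations are given as [roll, pitch, yaw] about the fixed x, y, z axes, in that order (R = Rz(yaw) Ry(pitch) Rx(roll)).
In Python, from station import get_obs, cams, workorder gives the robot as it stands.
- The arm moves only by the shell command python3 -m handwheel 'ROWS' [FORCE]. ROWS is JSON, a list of rows, each an object of numbers: "fingers": the opening, from -1 (shut) to 1 (fully open); "x", "y", "z": the shift along the tool's x, y, z in m; "spin": the turn about the tool's y in degrees. In form: [{"fingers": .., "x": .., "y": .., "z": .., "spin": ..}, ...]. A call has exactly 10 rows; each row is the pose to reach, as a shift and turn from the pose commanded when the call began, along the tool's axes at that moment; what a row does not reach only later rows make up. A row lasts 1/10 s, in which the tool goes at most 50 mm and 8.59 degrees, less where a joint would pass 70% of its speed; a pose out of reach is approached as far as the arm can. A call with a gripper value outside its range is refused whole. The fingers move at their own pace and stop on an object; FORCE is the grip in N (left out, the last holds). Time passes only in rows, so rows that repeat a pose let the fingers close, or fill a call up. It gives the time, the measured TCP pose, the force and the opening at its end, in the units of the state.
- get_obs(): the state, without advancing time (a new reading comes with each control period).
- cams.camera(name): name is "scene" or "side" or "wrist"; returns (picture, depth): 384x512x3 uint8, red, green, blue; 384x512 float32, m along the optical axis (not along the pixel's ray), 0 where there is no reading.
- cams.get_calibration(name): a dict with "fx", "fy", "cx", "cy" (pixels), "dist" ([k1, k2, p1, p2, k3] as OpenCV has them; the pictures are not rectified), "view" (4x4, takes a point from world to camera coordinates). Camera axes: x right, y down, z forward; pixel columns grow to the right and rows downward; lengths in m; the calibration is good to about 2 mm. A picture is of the moment at which its call begins: read the wrist's pose just before it. get_calibration takes no time and is no camera call; for the wrist camera it gives the pose at the moment of the call.
- workorder.hand_in(): hands the job in, once; it reports no verdict.
The state is a dict: "time_s": time; "qpos": joint angles; "joint_vel": joint speeds; "tau": joint torques, N m; "ee_pos": TCP position; "eef_rot": TCP orientation; "force": force on the tool from outside, world axes, zero at the start; "moment": the same for the moment, N m; "grip_width": finger opening in m.
Only numpy, scipy, OpenCV 4.12 (cv2) and the standard library are available. Lean on these libraries where they do the work, as an engineer would, in place of code of your own. Each camera call takes 0.05 s, during which the arm holds its last target. There are 200 camera calls.

## Working session

There is one attempt and no reset: what is moved stays moved. The work goes in short steps, Python scripts to look and compute and a shell command to move; the robot and the scene stay as the last step left them, time stands still between calls to the robot, and variables do not carry over. Pictures are saved under pics/ and viewed, about 8 in all and at most 12, crops included, and the job is handed in when it is done.

```bash
ls; mkdir -p pics
cat > h.py <<'E'
import numpy as np, cv2
from station import get_obs, cams, workorder
def snap(n,f):
    cal=cams.get_calibration(n); p,d=cams.camera(n)
    cv2.imwrite(f'pics/{f}.png',p[:,:,::-1]); np.savez(f'pics/{f}.npz',d=d,p=p,**{k:np.array(v) for k,v in cal.items()})
def load(f): return np.load(f'pics/{f}.npz')
def ray(s,u,v):
    K=np.array([[s['fx'],0,s['cx']],[0,s['fy'],s['cy']],[0,0,1]],float)
    q=cv2.undistortPoints(np.array([[[u,v]]],float),K,s['dist'].astype(float))[0,0]
    V=np.linalg.inv(s['view']); return V[:3,3],V[:3,:3]@np.array([q[0],q[1],1])
def atz(s,u,v,z):
    o,r=ray(s,u,v); return o+r*(z-o[2])/r[2]
def atd(s,u,v):
    o,r=ray(s,u,v); return o+r*s['d'][int(round(v)),int(round(u))]
def proj(s,P):
    K=np.array([[s['fx'],0,s['cx']],[0,s['fy'],s['cy']],[0,0,1]],float); V=s['view']
    return cv2.projectPoints(np.array(P,float).reshape(-1,3),cv2.Rodrigues(V[:3,:3].copy())[0],V[:3,3],K,s['dist'].astype(float))[0][:,0]
def crop(f,g,x0,y0,x1,y1,k):
    i=cv2.imread(f'pics/{f}.png')[y0:y1,x0:x1]; cv2.imwrite(f'pics/{g}.png',cv2.resize(i,None,fx=k,fy=k,interpolation=cv2.INTER_CUBIC))
E
python3 -c "
from h import *
for n in ['scene','side','wrist']: snap(n,n+'0')
o=get_obs();print(o)
a=cv2.imread('pics/scene0.png');b=cv2.imread('pics/side0.png')
c=np.hstack([a,b]);cv2.imwrite('pics/both.png',cv2.resize(c,(800,300),interpolation=cv2.INTER_AREA))"
```

```text
pics
{'time_s': 0.15, 'qpos': array([-1.35859345e+00,  3.00335782e-01,  1.52140034e+00, -1.10422326e-05,
        1.32067237e+00, -6.66164544e-02]), 'joint_vel': array([ 9.59700750e-05, -1.91717191e-03, -1.77430381e-03,  1.19093122e-05,
        6.11039748e-04,  2.13082473e-04]), 'tau': array([-8.42177069e-04, -5.31960511e+01, -3.52819633e+01,  7.07759243e-02,
        2.36187974e-02, -8.00317866e-05]), 'ee_pos': array([ 0.15132306, -0.52860468,  0.22403701]), 'eef_rot': array([-1.57075269e+00,  8.14746224e-04, -1.29197424e+00]), 'force': array([-0.27254171, -0.81763117, -0.35244989]), 'moment': array([-0.03228867, -0.04743006, -0.00673149]), 'grip_width': 0.09401525269643674}
```

View pics/scene0.png

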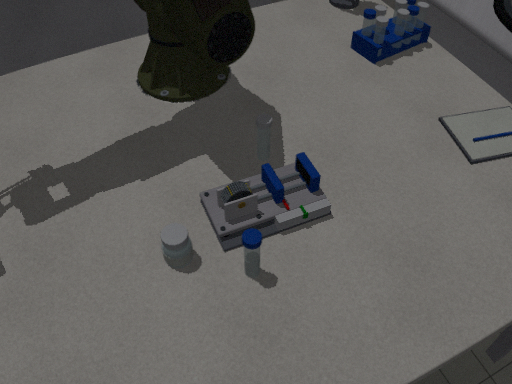

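View pics/side0.png

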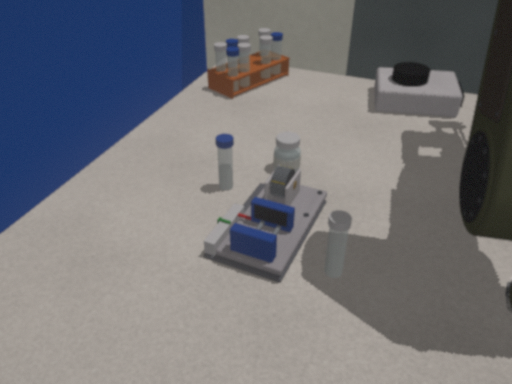

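The scene view shows the wheel at about (237,195), moving jaw (272,182), fixed jaw (307,172), pointer (286,205) and mark (304,212). The jar is at (176,243), the blue tube (252,252) and the white tube (265,140). The side view agrees with this. Next I'll enlarge.

```bash
python3 -c "
from h import *
crop('scene0','c1',192,145,342,250,5)
s=load('scene0');
for n,u,v,z in [('jar',176,232,.075),('blue',252,236,.113),('white',265,121,.113),('mark',304,211,.038),('wheel',237,185,.092)]: print(n,atz(s,u,v,z),atd(s,u,v))
print(np.linalg.inv(s['view'])[:3,3])
"
```

```text
jar [ 0.54695525 -0.20497273  0.075     ] [ 0.54720484 -0.20501803  0.07533605]
blue [ 0.63833507 -0.09677315  0.113     ] [ 0.63952936 -0.09732972  0.1148396 ]
white [0.38542654 0.05298359 0.113     ] [0.38716161 0.05209497 0.11469507]
mark [0.57952866 0.04317509 0.038     ] [0.57882935 0.04365923 0.03694473]
wheel [ 0.50541452 -0.06529956  0.092     ] [ 0.50868719 -0.06665023  0.09598877]
[ 1.0769048  -0.3011594   0.78853746]
```

View pics/c1.png

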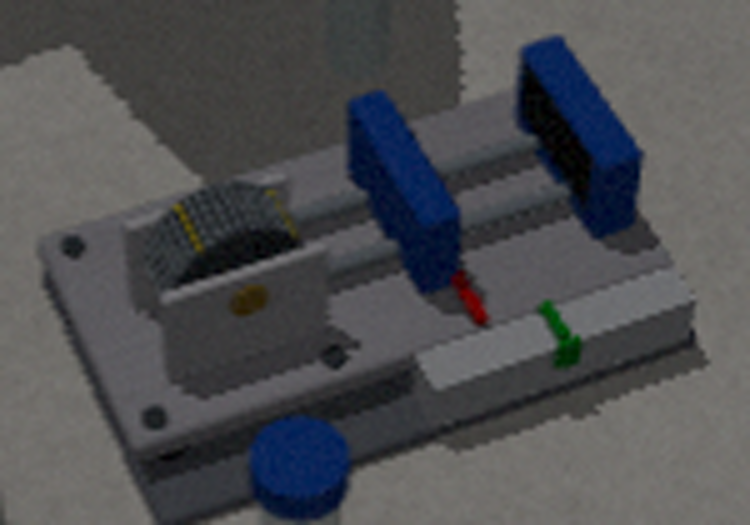

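```bash
cat > fit.py <<'E'
from h import *
from scipy.optimize import least_squares
s=load('scene0'); C=lambda u,v:(u/5+192-.4,v/5+145-.4)
L=[((-51,90,74),(524,58)),((23,90,74),(600,160)),((50,-2,34),(418,350)),((70,-2,34),(435,390)),((70,112,34),(693,298)),((50,112,34),(672,262)),((23,-94,78),(163,297)),((23,-26,78),(328,243))]
M=np.array([a for a,_ in L])/1000.; uv=np.array([C(*b) for _,b in L])
def T(p,M): c,n=np.cos(p[2]),np.sin(p[2]); M=np.atleast_2d(M); return np.c_[p[0]+c*M[:,0]-n*M[:,1],p[1]+n*M[:,0]+c*M[:,1],M[:,2]]
f=lambda p:(proj(s,T(p,M))-uv).ravel()
r=least_squares(f,[.52,0,-.5],loss='soft_l1'); p=r.x
print(p,f(p).reshape(-1,2).round(1).tolist())
inv=lambda P:(np.array([[np.cos(p[2]),np.sin(p[2])],[-np.sin(p[2]),np.cos(p[2])]])@(P[:2]-p[:2])*1000).round(1)
print('wheel_top',T(p,[0,-.06,.092]),'yhat',-np.sin(p[2]),np.cos(p[2]))
for n,q in [('ptr end',(483,320)),('ptr root',(459,280)),('mark near',(547,308)),('mark far',(568,340))]: print(n,inv(atz(s,*C(*q),.038)))
for n,P in [('jar',(.547,-.205)),('blue',(.638,-.097)),('white',(.386,.053))]: print(n,inv(np.array(P)))
o=get_obs(); from scipy.spatial.transform import Rotation as R
print(R.from_euler('xyz',o['eef_rot']).as_matrix().round(4))
E
python3 fit.py
```

```text
[ 0.50928297 -0.00669222 -0.05400646] [[-0.6, -2.9], [0.4, 1.2], [-0.9, -0.2], [-0.1, -0.7], [0.5, 0.1], [-0.0, 0.3], [-0.0, 0.1], [0.5, 0.4]]
wheel_top [[ 0.50604416 -0.06660474  0.092     ]] yhat 0.05398020744009956 0.9985420057287143
ptr end [50.1 27.6]
ptr root [28.  27.4]
mark near [54.3 53.5]
mark far [71.9 54. ]
jar [  48.4 -196. ]
blue [133.4 -83.2]
white [-126.3   53. ]
[[ 2.752e-01 -2.000e-04  9.614e-01]
 [-9.614e-01  8.000e-04  2.752e-01]
 [-8.000e-04 -1.000e+00  0.000e+00]]
```

Pose fit is good: mark minus pointer is about 26 mm, so about 73 mm of rim travel. I'll shut the fingers, turn the tool x onto the closing direction and go above the wheel.

```bash
python3 -m handwheel '[{"fingers":-1,"x":-0.028,"y":0,"z":0.039,"spin":5},{"fingers":-1,"x":-0.056,"y":0,"z":0.077,"spin":10},{"fingers":-1,"x":-0.084,"y":0,"z":0.116,"spin":15},{"fingers":-1,"x":-0.112,"y":0,"z":0.155,"spin":19},{"fingers":-1,"x":-0.14,"y":0,"z":0.193,"spin":19},{"fingers":-1,"x":-0.168,"y":0,"z":0.232,"spin":19},{"fingers":-1,"x":-0.196,"y":0,"z":0.271,"spin":19},{"fingers":-1,"x":-0.224,"y":0,"z":0.31,"spin":19},{"fingers":-1,"x":-0.252,"y":0,"z":0.348,"spin":19},{"fingers":-1,"x":-0.28,"y":0,"z":0.387,"spin":19}]' 20; python3 fit.py | tail -3
```

```text
time_s: 1.15
ee_pos: [0.4472, -0.1512, 0.2245]
eef_rot: [-1.571, -0.0, -1.624]
force: [-0.5, 0.0, -1.0]
grip_width: 0.017
[[-5.280e-02  1.000e-04  9.986e-01]
 [-9.986e-01 -1.000e-04 -5.280e-02]
 [ 1.000e-04 -1.000e+00  1.000e-04]]
```

```bash
python3 -m handwheel '[{"fingers":-1,"x":-0.025,"y":0,"z":0.018,"spin":0},{"fingers":-1,"x":-0.05,"y":0,"z":0.036,"spin":0},{"fingers":-1,"x":-0.077,"y":0,"z":0.054,"spin":0},{"fingers":-1,"x":-0.077,"y":0.03,"z":0.054,"spin":0},{"fingers":-1,"x":-0.077,"y":0.055,"z":0.054,"spin":0},{"fingers":-1,"x":-0.077,"y":0.08,"z":0.054,"spin":0},{"fingers":-1,"x":-0.077,"y":0.09,"z":0.054,"spin":0},{"fingers":-1,"x":-0.077,"y":0.096,"z":0.054,"spin":0},{"fingers":-1,"x":-0.077,"y":0.096,"z":0.054,"spin":0},{"fingers":-1,"x":-0.077,"y":0.096,"z":0.054,"spin":0}]'
python3 -c "
from h import *
o=get_obs();print(o['ee_pos'],o['force'],o['grip_width'])
snap('scene','s1');snap('side','d1')
i=cv2.imread('pics/s1.png')[100:250,192:342];j=cv2.imread('pics/d1.png')[130:280,210:360]
cv2.imwrite('pics/c2.png',cv2.resize(np.hstack([i,j]),(800,400),interpolation=cv2.INTER_CUBIC))"
```

```text
time_s: 2.15
ee_pos: [0.5048, -0.0792, 0.1294]
eef_rot: [-1.569, -0.0, -1.624]
force: [0.4, -0.6, 1.1]
grip_width: 0.0007
[ 0.50479901 -0.07917306  0.12943499] [ 0.4374533  -0.59816035  1.11119274] 0.0006548780086638083
```

View pics/c2.png

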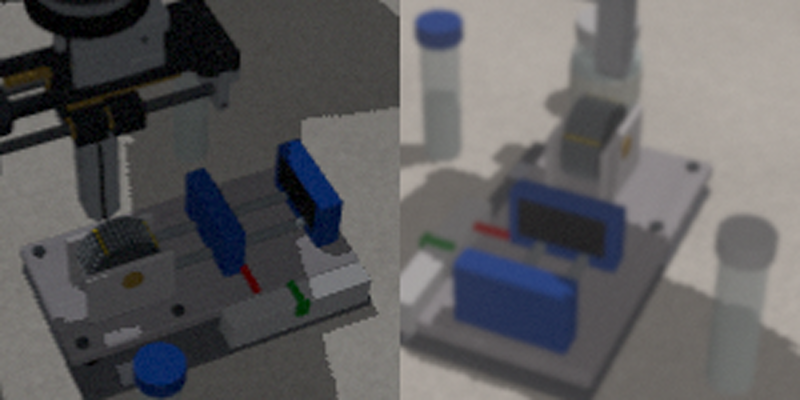

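```bash
python3 -m handwheel '[{"fingers":-1,"x":0,"y":0.010,"z":0,"spin":0},{"fingers":-1,"x":0,"y":0.016,"z":0,"spin":0},{"fingers":-1,"x":0,"y":0.019,"z":0,"spin":0},{"fingers":-1,"x":0,"y":0.021,"z":0,"spin":0},{"fingers":-1,"x":0,"y":0.021,"z":0,"spin":0},{"fingers":-1,"x":-0.003,"y":0.021,"z":0,"spin":0},{"fingers":-1,"x":-0.006,"y":0.021,"z":0,"spin":0},{"fingers":-1,"x":-0.009,"y":0.021,"z":0,"spin":0},{"fingers":-1,"x":-0.012,"y":0.021,"z":0,"spin":0},{"fingers":-1,"x":-0.012,"y":0.021,"z":0,"spin":0}]'
cat > m.py <<'E'
import sys; from h import *
p=[ 0.50928297,-0.00669222,-0.05400646]
def red(f,col):
    s=load(f); P=s['p'].astype(int); r,g,b=P[...,0],P[...,1],P[...,2]
    m=(r>1.7*g)&(r>1.7*b)&(r>60) if col=='r' else (g>1.5*r)&(g>1.3*b)&(g>45)
    m[:, :]&=True; v,u=np.nonzero(m); 
    X=np.array([atz(s,a,c,.038) for a,c in zip(u,v)]); c,n=np.cos(p[2]),np.sin(p[2])
    Y=np.c_[c*(X[:,0]-p[0])+n*(X[:,1]-p[1]),-n*(X[:,0]-p[0])+c*(X[:,1]-p[1])]*1000
    k=(Y[:,0]>20)&(Y[:,0]<75)&(Y[:,1]>-20)&(Y[:,1]<115); Y=Y[k]; return len(Y),Y.mean(0).round(1),Y.min(0).round(1),Y.max(0).round(1)
if __name__=='__main__':
    o=get_obs();print(o['time_s'],o['ee_pos'],o['force'])
    t=sys.argv[1]; snap('scene','s'+t); snap('side','d'+t)
    for q in ('s','d'): print(q,red(q+t,'r'),red(q+t,'g'))
E
python3 m.py 2; python3 -c "
from m import *
for q in ('s1','d1'): print(red(q,'r'),red(q,'g'))"
```

```text
time_s: 3.25
ee_pos: [0.5049, -0.0668, 0.1079]
eef_rot: [-1.571, 0.0, -1.623]
force: [-4.1, 1.0, 6.7]
grip_width: 0.0006
3.25 [ 0.50492249 -0.0667524   0.10786952] [-4.09636228  0.95412009  6.74775921]
s (27, array([41.5, 30.7]), array([28.5, 27.4]), array([54.7, 33.6])) (30, array([64.2, 53.5]), array([50.8, 48.5]), array([74.9, 57.9]))
d (30, array([37.4, 38.4]), array([26.5, 35.3]), array([48.4, 41.4])) (11, array([64. , 56.3]), array([56.1, 55. ]), array([73.8, 57.6]))
(28, array([38.9, 27.6]), array([26.2, 24.5]), array([50.9, 30.3])) (29, array([65. , 53.2]), array([50.8, 48.5]), array([74.9, 57.9]))
(30, array([38.7, 30.6]), array([28.5, 27. ]), array([49.3, 33.8])) (12, array([65.5, 56.1]), array([56.1, 54.8]), array([73.8, 57.4]))
```

```bash
python3 -m handwheel '[{"fingers":-1,"x":-0.003,"y":0,"z":0,"spin":0},{"fingers":-1,"x":-0.006,"y":0,"z":0,"spin":0},{"fingers":-1,"x":-0.01,"y":0,"z":0,"spin":0},{"fingers":-1,"x":-0.01,"y":0,"z":0,"spin":0},{"fingers":-1,"x":-0.01,"y":-0.006,"z":0,"spin":0},{"fingers":-1,"x":-0.01,"y":-0.014,"z":0,"spin":0},{"fingers":-1,"x":-0.006,"y":-0.016,"z":0,"spin":0},{"fingers":-1,"x":0.003,"y":-0.016,"z":0,"spin":0},{"fingers":-1,"x":0.012,"y":-0.016,"z":0,"spin":0},{"fingers":-1,"x":0.012,"y":-0.016,"z":0,"spin":0}]'
python3 m.py 3
```

```text
time_s: 4.35
ee_pos: [0.5041, -0.0803, 0.1232]
eef_rot: [-1.571, -0.0, -1.625]
force: [0.9, 0.7, 0.8]
grip_width: 0.0005
4.35 [ 0.5041459  -0.08031783  0.12321039] [0.89839316 0.65520117 0.80485379]
s (29, array([38.8, 35.7]), array([26.9, 32.5]), array([51.6, 38.7])) (29, array([62.4, 53.6]), array([50.8, 48.5]), array([74.2, 57.9]))
d (28, array([38.6, 38.7]), array([28. , 35.3]), array([50. , 41.7])) (10, array([64.2, 56.2]), array([56.1, 54.8]), array([72.3, 57.6]))
```

```bash
python3 -m handwheel '[{"fingers":-1,"x":0,"y":0.010,"z":0.001,"spin":0},{"fingers":-1,"x":0,"y":0.0155,"z":0.001,"spin":0},{"fingers":-1,"x":0,"y":0.0155,"z":0.001,"spin":0},{"fingers":-1,"x":-0.004,"y":0.0155,"z":0.001,"spin":0},{"fingers":-1,"x":-0.008,"y":0.0155,"z":0.001,"spin":0},{"fingers":-1,"x":-0.012,"y":0.0155,"z":0.001,"spin":0},{"fingers":-1,"x":-0.016,"y":0.0155,"z":0.001,"spin":0},{"fingers":-1,"x":-0.02,"y":0.0155,"z":0.001,"spin":0},{"fingers":-1,"x":-0.024,"y":0.0155,"z":0.001,"spin":0},{"fingers":-1,"x":-0.024,"y":0.0155,"z":0.001,"spin":0}]'
python3 -m handwheel '[{"fingers":-1,"x":0,"y":-0.006,"z":0,"spin":0},{"fingers":-1,"x":0,"y":-0.0155,"z":0,"spin":0},{"fingers":-1,"x":0,"y":-0.0155,"z":0,"spin":0},{"fingers":-1,"x":0.008,"y":-0.0155,"z":0,"spin":0},{"fingers":-1,"x":0.016,"y":-0.0155,"z":0,"spin":0},{"fingers":-1,"x":0.024,"y":-0.0155,"z":0,"spin":0},{"fingers":-1,"x":0.024,"y":-0.0155,"z":0,"spin":0},{"fingers":-1,"x":0.024,"y":-0.0155,"z":0,"spin":0},{"fingers":-1,"x":0.024,"y":-0.0155,"z":0,"spin":0},{"fingers":-1,"x":0.024,"y":-0.0155,"z":0,"spin":0}]'
python3 m.py 4
```

```text
time_s: 5.45
ee_pos: [0.5066, -0.0545, 0.108]
eef_rot: [-1.571, 0.0, -1.623]
force: [0.7, 2.2, 2.7]
grip_width: 0.0007
time_s: 6.45
ee_pos: [0.5054, -0.0789, 0.1234]
eef_rot: [-1.571, 0.0, -1.623]
force: [-0.0, -0.6, 0.6]
grip_width: 0.0006
6.45 [ 0.50535105 -0.07886258  0.12342339] [-0.03681281 -0.62162218  0.59440318]
s (27, array([38.8, 45.2]), array([25.3, 42.7]), array([50.8, 47.9])) (31, array([64.5, 53.4]), array([51.6, 48.5]), array([74.9, 57.9]))
d (21, array([38.9, 47.1]), array([28.8, 44.8]), array([49.3, 49.3])) (11, array([64.7, 56.1]), array([56.1, 54.8]), array([72.3, 57.4]))
```

```bash
python3 -m handwheel '[{"fingers":-1,"x":0,"y":0.010,"z":0,"spin":0},{"fingers":-1,"x":0,"y":0.0155,"z":0,"spin":0},{"fingers":-1,"x":0,"y":0.0155,"z":0,"spin":0},{"fingers":-1,"x":-0.004,"y":0.0155,"z":0,"spin":0},{"fingers":-1,"x":-0.008,"y":0.0155,"z":0,"spin":0},{"fingers":-1,"x":-0.012,"y":0.0155,"z":0,"spin":0},{"fingers":-1,"x":-0.016,"y":0.0155,"z":0,"spin":0},{"fingers":-1,"x":-0.019,"y":0.0155,"z":0,"spin":0},{"fingers":-1,"x":-0.019,"y":0.0155,"z":0,"spin":0},{"fingers":-1,"x":-0.019,"y":0.0155,"z":0,"spin":0}]'
python3 -m handwheel '[{"fingers":-1,"x":0,"y":-0.006,"z":0,"spin":0},{"fingers":-1,"x":0,"y":-0.0155,"z":0,"spin":0},{"fingers":-1,"x":0,"y":-0.0155,"z":0,"spin":0},{"fingers":-1,"x":0.008,"y":-0.0155,"z":0,"spin":0},{"fingers":-1,"x":0.014,"y":-0.0155,"z":0,"spin":0},{"fingers":-1,"x":0.014,"y":-0.0155,"z":0,"spin":0},{"fingers":-1,"x":0.014,"y":-0.0155,"z":0,"spin":0},{"fingers":-1,"x":0.014,"y":-0.0155,"z":0,"spin":0},{"fingers":-1,"x":0.014,"y":-0.0155,"z":0,"spin":0},{"fingers":-1,"x":0.014,"y":-0.0155,"z":0,"spin":0}]'
python3 m.py 5; python3 -c "
from h import *
snap('wrist','w5')
i=cv2.imread('pics/s5.png')[182:222,272:322];j=cv2.imread('pics/d5.png')[200:240,205:255]
cv2.imwrite('pics/c5.png',cv2.resize(np.hstack([i,j]),(800,320),interpolation=cv2.INTER_CUBIC))"
```

```text
time_s: 7.55
ee_pos: [0.5063, -0.0597, 0.1082]
eef_rot: [-1.571, 0.0, -1.623]
force: [-2.6, 2.9, 5.5]
grip_width: 0.0005
time_s: 8.55
ee_pos: [0.5056, -0.074, 0.1234]
eef_rot: [-1.571, 0.0, -1.623]
force: [-0.1, 0.2, 0.7]
grip_width: 0.0005
8.55 [ 0.50562039 -0.07395913  0.12341445] [-0.07327126  0.24278524  0.65678362]
s (29, array([37.8, 52.1]), array([25.2, 49.3]), array([50. , 54.9])) (29, array([64.4, 53.4]), array([51.6, 48.5]), array([74.9, 57.9]))
d (1, array([49.9, 53.9]), array([49.9, 53.9]), array([49.9, 53.9])) (11, array([64.6, 56. ]), array([56.1, 54.8]), array([73.8, 57.6]))
```

View pics/c5.png

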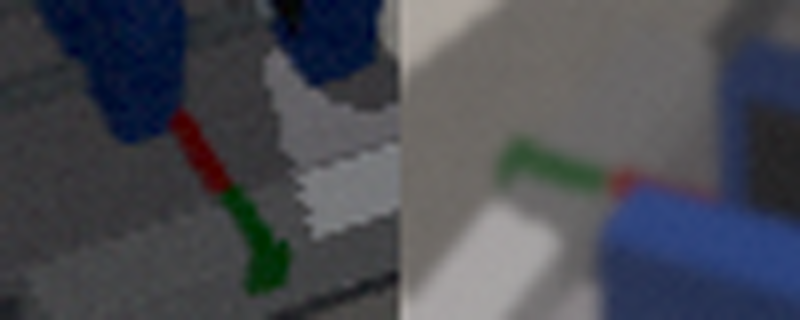

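View pics/w5.png

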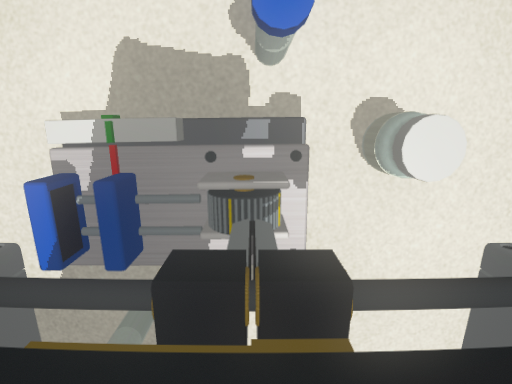

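The scene and side crops show red and green nearly collinear (red ends at (222,190), green starts at (230,190)). The wrist view sees both from above, red at about (114,160) and green at about (109,130), so I'll measure there.

```bash
cat > w.py <<'E'
import sys; from h import *
from m import p
def an(f):
    s=load(f); P=s['p'].astype(int); r,g,b=P[...,0],P[...,1],P[...,2]; c,n=np.cos(p[2]),np.sin(p[2]); out={}
    for k,m in (('r',(r>1.7*g)&(r>1.7*b)&(r>60)),('g',(g>1.5*r)&(g>1.3*b)&(g>45))):
        Y=[]
        for v in range(110,190):
            u=np.nonzero(m[v,80:160])[0]+80
            if len(u)<5 or len(u)>13: continue
            X=atz(s,u.mean(),v,.038)[:2]-p[:2]; Y.append([c*X[0]+n*X[1],-n*X[0]+c*X[1],len(u)/1000])
        Y=np.array(Y)*1000; a=np.polyfit(Y[:,0],Y[:,1],1); out[k]=a
        print(k,len(Y),'x',Y[[0,-1],0].round(1),'y',Y[[0,-1],1].round(2),'w',Y[:,2].mean().round(1),'slope',a[0].round(3),'y@51',np.polyval(a,51).round(2),'mean',Y.mean(0).round(2))
if len(sys.argv)>2: snap('wrist',sys.argv[1])
an(sys.argv[1]); crop(sys.argv[1],sys.argv[1]+'c',85,105,145,185,7)
E
python3 w.py w5
```

```text
r 29 x [52.6 28.5] y [50.75 51.55] w 7.4 slope -0.005 y@51 50.88 mean [40.63 50.93  7.38]
g 23 x [77.4 55.1] y [53.31 53.52] w 7.5 slope 0.022 y@51 52.26 mean [64.61 52.56  7.48]
```

View pics/w5c.png

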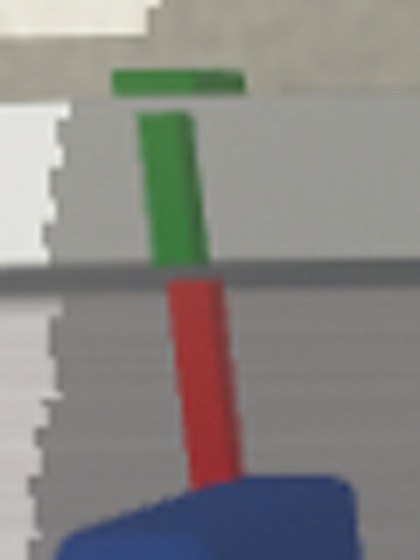

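Wrist crop: the green centre line runs (165,118)→(180,262) and the red starts at (194,280). The pointer is about 1.6 mm short, which is 4.5 mm of rim.

```bash
python3 -m handwheel '[{"fingers":-1,"x":0,"y":0.010,"z":0,"spin":0},{"fingers":-1,"x":0,"y":0.0155,"z":0,"spin":0},{"fingers":-1,"x":0,"y":0.0155,"z":0,"spin":0},{"fingers":-1,"x":0,"y":0.0155,"z":0,"spin":0},{"fingers":-1,"x":-0.0015,"y":0.0155,"z":0,"spin":0},{"fingers":-1,"x":-0.003,"y":0.0155,"z":0,"spin":0},{"fingers":-1,"x":-0.0045,"y":0.0155,"z":0,"spin":0},{"fingers":-1,"x":-0.0045,"y":0.0155,"z":0,"spin":0},{"fingers":-1,"x":-0.0045,"y":0.0155,"z":0,"spin":0},{"fingers":-1,"x":-0.0045,"y":0.0155,"z":0,"spin":0}]'
python3 -m handwheel '[{"fingers":-1,"x":-0.0045,"y":-0.006,"z":0,"spin":0},{"fingers":-1,"x":0,"y":-0.0155,"z":0,"spin":0},{"fingers":-1,"x":0.0045,"y":-0.0155,"z":0,"spin":0},{"fingers":-1,"x":0.0045,"y":-0.0155,"z":0,"spin":0},{"fingers":-1,"x":0.0045,"y":-0.0155,"z":0,"spin":0},{"fingers":-1,"x":0.0045,"y":-0.0155,"z":0,"spin":0},{"fingers":-1,"x":0.0045,"y":-0.0155,"z":0,"spin":0},{"fingers":-1,"x":0.0045,"y":-0.0155,"z":0,"spin":0},{"fingers":-1,"x":0.0045,"y":-0.0155,"z":0,"spin":0},{"fingers":-1,"x":0.0045,"y":-0.0155,"z":0,"spin":0}]'
python3 m.py 6; python3 w.py w6 1
```

```text
time_s: 9.7
ee_pos: [0.506, -0.0696, 0.108]
eef_rot: [-1.57, 0.0, -1.624]
force: [-0.4, -0.1, 5.8]
grip_width: 0.0005
time_s: 10.7
ee_pos: [0.5056, -0.074, 0.1234]
eef_rot: [-1.571, 0.0, -1.624]
force: [0.2, -0.2, -0.1]
grip_width: 0.0002
10.7 [ 0.5055906  -0.07404189  0.12340603] [ 0.19423788 -0.21719884 -0.08164169]
s (27, array([38. , 54.2]), array([26. , 51.2]), array([49.3, 57. ])) (29, array([63. , 53.9]), array([51.6, 50. ]), array([74.2, 57.9]))
d (1, array([50.2, 57. ]), array([50.2, 57. ]), array([50.2, 57. ])) (11, array([64.8, 56.4]), array([57.6, 54.8]), array([73.8, 58.3]))
r 29 x [52.6 28.5] y [52.84 53.69] w 7.4 slope -0.001 y@51 53.1 mean [40.65 53.12  7.38]
g 23 x [77.4 55.1] y [53.23 53.43] w 7.4 slope 0.021 y@51 52.27 mean [64.62 52.56  7.43]
```

View pics/w6c.png

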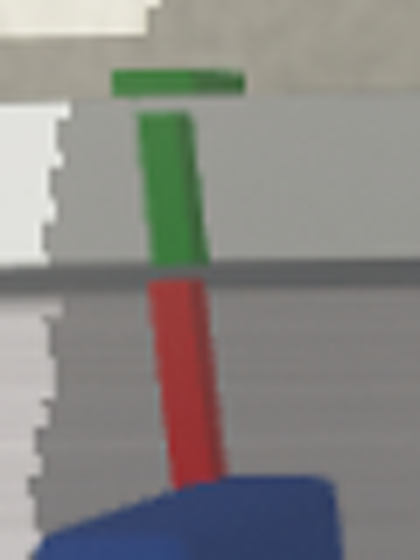

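Red is now about 0.65 mm past green (red centre 176 against extrapolated 182 in the crop). I'll roll back about 1.8 mm of rim with the finger centred on top.

```bash
python3 -m handwheel '[{"fingers":-1,"x":-0.007,"y":0,"z":0,"spin":0},{"fingers":-1,"x":-0.007,"y":0,"z":0,"spin":0},{"fingers":-1,"x":-0.007,"y":0.010,"z":0,"spin":0},{"fingers":-1,"x":-0.007,"y":0.0155,"z":0,"spin":0},{"fingers":-1,"x":-0.007,"y":0.0155,"z":0,"spin":0},{"fingers":-1,"x":-0.006,"y":0.0155,"z":0,"spin":0},{"fingers":-1,"x":-0.0052,"y":0.0155,"z":0,"spin":0},{"fingers":-1,"x":-0.0052,"y":0.0155,"z":0,"spin":0},{"fingers":-1,"x":-0.0052,"y":0.0155,"z":0,"spin":0},{"fingers":-1,"x":-0.0052,"y":0.0155,"z":0,"spin":0}]'
python3 -m handwheel '[{"fingers":-1,"x":0,"y":-0.006,"z":0,"spin":0},{"fingers":-1,"x":0,"y":-0.0155,"z":0,"spin":0},{"fingers":-1,"x":0.0052,"y":-0.0155,"z":0,"spin":0},{"fingers":-1,"x":0.0052,"y":-0.0155,"z":0,"spin":0},{"fingers":-1,"x":0.0052,"y":-0.0155,"z":0,"spin":0},{"fingers":-1,"x":0.0052,"y":-0.0155,"z":0,"spin":0},{"fingers":-1,"x":0.0052,"y":-0.0155,"z":0,"spin":0},{"fingers":-1,"x":0.0052,"y":-0.0155,"z":0,"spin":0},{"fingers":-1,"x":0.0052,"y":-0.0155,"z":0,"spin":0},{"fingers":-1,"x":0.0052,"y":-0.0155,"z":0,"spin":0}]'
python3 m.py 7; python3 w.py w7 1
```

```text
time_s: 11.85
ee_pos: [0.5061, -0.069, 0.1079]
eef_rot: [-1.57, -0.0, -1.624]
force: [-0.6, 0.3, 6.3]
grip_width: 0.0008
time_s: 12.85
ee_pos: [0.5056, -0.074, 0.1234]
eef_rot: [-1.571, 0.0, -1.624]
force: [0.2, -0.0, 0.5]
grip_width: 0.0003
12.85 [ 0.50559173 -0.07404696  0.12341387] [ 0.21372937 -0.03742764  0.4739611 ]
s (26, array([37.9, 53.5]), array([26. , 50.5]), array([50. , 56.3])) (27, array([64.3, 53.4]), array([53.1, 48.5]), array([74.9, 57.9]))
r 29 x [52.6 28.5] y [52.4  53.25] w 7.5 slope -0.003 y@51 52.4 mean [40.65 52.43  7.48]
g 22 x [77.4 55.1] y [53.22 53.43] w 7.2 slope 0.022 y@51 52.3 mean [64.08 52.6   7.18]m.py:9: RuntimeWarning: Mean of empty slice.
  k=(Y[:,0]>20)&(Y[:,0]<75)&(Y[:,1]>-20)&(Y[:,1]<115); Y=Y[k]; return len(Y),Y.mean(0).round(1),Y.min(0).round(1),Y.max(0).round(1)
  ret = um.true_divide(
Traceback (most recent call last):
  File "m.py", line 13, in <module>
    for q in ('s','d'): print(q,red(q+t,'r'),red(q+t,'g'))
                                ~~~^^^^^^^^^
  File "m.py", line 9, in red
    k=(Y[:,0]>20)&(Y[:,0]<75)&(Y[:,1]>-20)&(Y[:,1]<115); Y=Y[k]; return len(Y),Y.mean(0).round(1),Y.min(0).round(1),Y.max(0).round(1)
                                                                                                  ~~~~~^^^
ValueError: zero-size array to reduction operation minimum which has no identity
```

View pics/w7c.png

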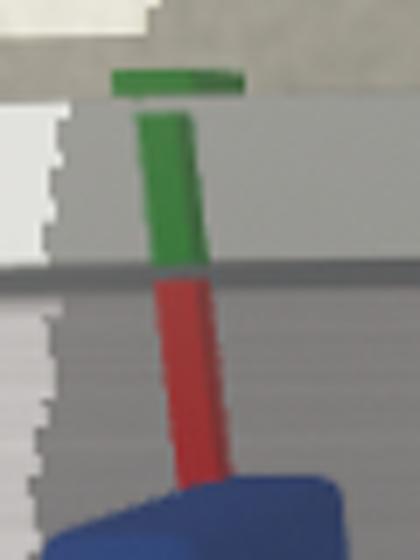

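The red edges (155, 210) match the green extrapolated edges (154, 211), so the two are aligned within about 0.2 mm. I'll retract straight up and do a final check.

```bash
python3 -m handwheel '[{"fingers":-1,"x":0,"y":-0.02,"z":0,"spin":0},{"fingers":-1,"x":0,"y":-0.04,"z":0,"spin":0},{"fingers":-1,"x":0,"y":-0.06,"z":0,"spin":0},{"fingers":-1,"x":0,"y":-0.08,"z":0,"spin":0},{"fingers":-1,"x":0,"y":-0.09,"z":0,"spin":0},{"fingers":-1,"x":0,"y":-0.1,"z":0,"spin":0},{"fingers":-1,"x":0,"y":-0.1,"z":0,"spin":0},{"fingers":-1,"x":0,"y":-0.1,"z":0,"spin":0},{"fingers":-1,"x":0,"y":-0.1,"z":0,"spin":0},{"fingers":-1,"x":0,"y":-0.1,"z":0,"spin":0}]'
python3 -c "
from m import *
snap('scene','s8');snap('side','d8');print(red('s8','r'),red('s8','g'))
a=cv2.imread('pics/s8.png')[90:300,140:350];b=cv2.imread('pics/s0.png') if 0 else cv2.imread('pics/scene0.png')[90:300,140:350]
cv2.imwrite('pics/fin.png',cv2.resize(np.hstack([b,a]),(800,400)))"
```

```text
time_s: 14.0
ee_pos: [0.5054, -0.0741, 0.2228]
eef_rot: [-1.572, 0.0, -1.624]
force: [0.8, -0.7, -0.9]
grip_width: 0.0004
(21, array([38.4, 53.4]), array([26. , 50.8]), array([50. , 55.6])) (21, array([65. , 53.7]), array([53.1, 48.5]), array([73.4, 57.9]))
```

View pics/fin.png

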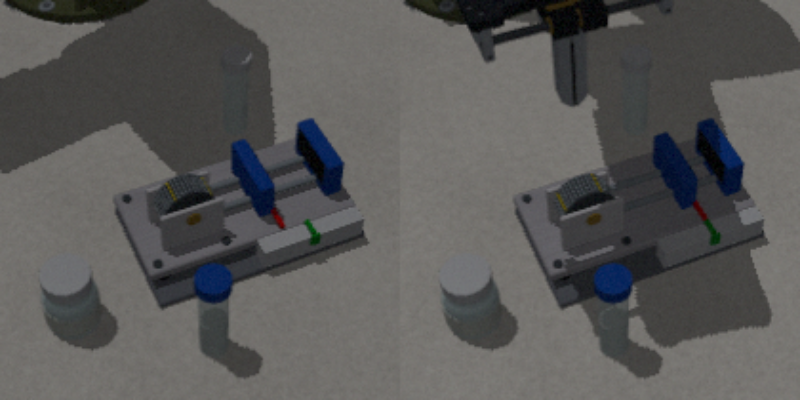

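The tubes and jar stand at the same pixels before and after, the pointer meets the mark, and the finger is clear.

```bash
python3 -c "
from h import *
print(workorder.hand_in())"
```

```text
the job is handed in; nothing more can be done
None
```

The red pointer now lines up with the green mark, the finger is clear of the wheel, and the job is handed in at about 14 s.

- **How it was done:** I pressed the shut fingertips on top of the wheel and rolled it in three long strokes. The force read after each stroke was 3 to 7 N. A 4.5 mm finishing stroke went about 0.65 mm too far, so I rolled the wheel back slightly.
- **Alignment:** In the close wrist view the pointer and mark are in line to about 0.2 mm. The coarser scene view, after retracting, put the pointer 0.3 mm short of the mark, which is within its noise. The side camera could not confirm it: the fixed jaw hides the pointer from there, and my last side reading failed for that reason.
- **Surroundings:** I commanded no contact with the jaw and saw none. The two tubes and the jar appear in the same place in the before and after pictures.
- **Side force:** A force of about 4 N along the axle showed up in the first stroke, and 2.6 N in the third. I found no cause and saw no effect from it.

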